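# Fasten the potter's bowl rest to the slotted strut with a quarter-turn fixing

### The job

Fasten the bowl rest to the slotted strut where it stands: take the red-handled fixing from its wooden block, put its brass nut down through the window of the rest's foot and through the strut's slot, press it down gently against its spring and turn it a quarter turn clockwise, then let the spring draw it up so that the nut catches under the lips and the washer clamps the foot. Feel for the slot rather than force it, keep the rest in its place, leave the pots alone and let go of the fixing.

Things in the scene. Friction and masses are not known exactly. Their poses are not given: they have to be found in the camera images.
- fixing_grip (a point): Centre of the red bar handle of the loose hammer-head fixing: bar 44 long (own x) x 14 wide (own y) x 26 high (own z, up); grip it across its width from above. Below this centre: 13 mm sleeve to 25.5, then 10 mm stem with spring and washer, brass land 18 (x) x 20 (y) from 43 to 47, nut 47 to 55. Mass 0.19 kg. At the start it stands upright in the block's pocket. (mm)
- fixing_washer (a point): Middle of the underside of the fixing's sprung square steel washer, 48 x 48 x 3, free 40 below the handle's centre. It slides up the stem against the spring: 4 N to start it, then 1 N per mm, stopping dead after 11.5 mm (15.5 N). Do not go above 40 N between the fixing and the foot or strut: that is forcing it and marks them.
- fixing_nut (a point): Centre of the fixing's brass nut, 51 mm straight below the handle's centre; 33 long (own x, parallel to the handle bar), 20 wide (own y), 8 high. Its corners at +x,-y and -x,+y are cut away, so inside the strut it turns clockwise seen from above until it meets the side walls at about 93 to 100 degrees; the other way it jams at about 35.
- rest: Bowl rest, loose on the strut: green steel foot plate 4 thick, 175 long (own x), 55 wide (own y), with a window 46 (x) x 31 (y). Origin: centre of the window at the plate's underside, own z up. Side tabs straddle the strut with 5 mm play each way. Mass about 0.45 kg. It must stay in its place.
- strut_under_window (a point): Same point as the rest's origin. The fixed bare-metal strut, 41 x 41, 440 long, runs under the plate along the rest's own x to within 2 degrees. Its 22 wide slot lies under the window, its middle up to 4 to either side (rest's own y) of the window's: to be seen or felt. Lips reach 7 below the plate's underside; below them it is hollow, 36 between walls, 38 deep. (mm)
- rest_plate_top (a point): Centre of the window at the plate's top, 4 above its underside, where the washer bears. Nut centre 15 or more below the underside (washer up 8, 12 N): the land clears the lips and the nut can turn; the washer's stop comes at 18.5 below. Nut across the slot to about 10 degrees: let up, the land enters the slot and the nut catches the lips at 11 below, held by 8 N of spring. (mm)
- rest_post (a point): Top centre of the rest's cork-faced beech post, 30 (x) x 55 (y), 62 tall over the plate, 112 to own -x of the window's centre.
- block: Light wooden block fixed to the bench, 100 (own x) x 75 (own y) x 24 high, origin under its centre; a pocket 40 x 26, 10 deep, in the middle of its top holds the fixing at the start, nut lengthways along own x.
- bowl_mid (a point): Middle of a brown clay bowl, 140 mm across and 75 mm high; not to be disturbed.
- cup_a_mid (a point): Middle of a small dark clay bowl, 60 mm across and 42 mm high; not to be disturbed.
- cup_b_mid (a point): Middle of a small brown clay cup, 68 mm across and 50 mm high; not to be disturbed.
Mind the look-alikes: they are no part of the job. Leave any blue or purple look-alike of the part that bears fixing_grip alone.

How it is judged:
By the outcome, as a careful person would: the job done as asked, in the order asked, and still so for the second after the job is handed in, with the robot touching nothing.
It also fails if it takes over 67 s, if anything falls off the work surface, if the arm or the gripper's body presses on something with over 40 N, if the wrist force passes 120 N, or if a joint passes its speed limit or range.

### The arm

A 6-joint arm with a two-finger parallel gripper is mounted at the origin on the work surface. World frame = base frame: x ahead of the robot, y to its left, z up, the work surface at z = 0. Lengths are in m, angles in rad, forces in N, time in s.
With the tool pointing down it reaches from about 0.35 to 0.775 m from the base axis. Payload 7.3 kg.
Tool frame: the origin (TCP) lies at the very end of the fingers, on their centre line; the grasp point (between the pads) lies robot.tcp_to_grasp behind it (robot.tcp_to_grasp is the distance from the TCP to the grasp point, in m); z points along the fingers, x is the direction in which the jaws open and shut, and the axes are right-handed (so a half turn about z gives the same grasp; the last joint's range is limited). The gripper opens to 92 mm and grips with 3 to 60 N. Pads are 19 mm wide; open, the fingers measure 130 mm over their backs; the gripper's body (75 mm by 190 mm) begins 47 mm behind the grasp point.
Start: joints at [-0.146, 0.342, 1.524, -0, 1.275, -0.146], TCP at [0.525, 0, 0.227] pointing down, gripper open.
Joint ranges: [-2.53, 2.53], [-0.77, 2.02], [0.04, 2.7], [-1, 4.14], [0.28, 2.66], [-3.11, 3.11]. Speed limits (rad/s): [2.57, 2.57, 3.14, 3.14, 3.14, 3.14].

### API

Orientations are given as a 3x3 rotation matrix whose columns are the frame's x, y, z axes.
In Python, from plant import robot gives the robot as it stands.
- The arm moves only by the tool step_arm, never from a script. Its argument "series" is text: rows parted by semicolons, each of 5 numbers parted by spaces: the finger opening in cm, from 0 to 9.18, then the shift along the tool's x, y, z in cm, then the turn about the tool's z in degrees. In form: fingers x y z yaw; .... A call has exactly 8 rows; each row is the pose to reach, as a shift and turn from the pose commanded when the call began, along the tool's axes at that moment; what a row does not reach only later rows make up. A row lasts 1/12 s, in which the tool goes at most 41.7 mm and 7.16 degrees, less where a joint would pass 70% of its speed; a pose out of reach is approached as far as the arm can. A call with a gripper value outside its range is refused whole. The fingers move at their own pace and stop on an object; "newtons" is the grip in N (left out, the last holds). Time passes only in rows, so rows that repeat a pose let the fingers close, or fill a call up. It gives the time, the measured TCP pose, the force and the opening at its end, in the units of the state.
- robot.get_state(): the state, without advancing time (a new reading comes with each control period).
- robot.get_image(name): name is "scene" or "side" or "wrist"; returns a dict with "pixels" (400x640x3 uint8, red, green, blue), "fov_y" (degrees; the focal length in pixels is half the picture's height over the tangent of half this angle, whatever the lens; pixels are square), "cx", "cy" (the principal point, pixels), "dist_coeffs" ([k1, k2, p1, p2, k3] as OpenCV has them; the pictures are not rectified), "R" (3x3) and "t" (3): a world point X has camera coordinates R X + t; the wrist camera has in their place "tool_from_camera" (4x4, takes a point from camera to tool coordinates, whose origin is the TCP and whose axes are the tool frame's). Camera axes: x right, y down, z forward; pixel columns grow to the right and rows downward; lengths in m; the calibration is good to about 2 mm. A picture is of the moment at which its call begins: read the wrist's pose just before it. There is no depth.
- robot.job_done(): hands the job in, once; it reports no verdict.
Trained networks look in a picture, given as the dict that the camera call returned (one of the last four; its "shot" number tells which), for a name from the list of things; names that differ only in an ending like _2 or _b are one class to them, and where a whole thing is asked for, a point or a joint stands for the part that bears it (a point fixed in the world has none). Each returns a list of dicts, best first, with "conf" (0 to 1); they miss things now and then, are a little off and sometimes report something else, mostly with a low value. They report only what shows in the picture. A call takes as long as a camera call. They do not tell look-alikes from the thing itself.
- robot.regions_of(picture, query): "pixels" (400x640 bool, what is visible of it) and "xy" ([column, row] in pixels, amid what is visible of it).
The state is a dict: "clock": time; "qpos": joint angles; "qvel": joint speeds; "effort": joint torques, N m; "tcp_pos": TCP position; "tcp_rot": TCP orientation; "ft_force": force on the tool from outside, world axes, zero at the start; "ft_torque": the same for the moment, N m; "gripper_width": opening from 0.0 (shut) to 1.0 (fully open).
Only numpy, scipy, OpenCV 4.12 (cv2) and the standard library are available. Lean on these libraries where they do the work, as an engineer would, in place of code of your own. Each camera call takes 0.05 s, during which the arm holds its last target. There are 200 camera calls.

## Working session

There is one attempt and no reset: what is moved stays moved. The work goes in short steps, Python scripts to look and compute and a tool call to move; the robot and the scene stay as the last step left them, time stands still between calls to the robot, and variables do not carry over. Pictures are saved under pics/ and viewed, on a budget of 10 in all, crops included, one or two more only if the job needs it, and the job is handed in when it is done.

Besides the shell and the picture viewer there is one more tool, called after "Emit:" as name(argument=value, ...), one argument or row to a line, values as JSON. step_arm: Moves the arm, as the interface text tells. Its arguments: {"type":"object","properties":{"series":{"type":"string"},"newtons":{"type":"number"}},"required":["series"]}

```bash
ls; mkdir -p pics
cat > h.py <<'E'
import numpy as np, cv2
from plant import robot
def K(im):
    h=im["pixels"].shape[0]; f=h/2/np.tan(np.radians(im["fov_y"])/2)
    return np.array([[f,0,im["cx"]],[0,f,im["cy"]],[0,0,1]]),np.array(im["dist_coeffs"],float)
def shot(n):
    s=robot.get_state(); im=robot.get_image(n)
    if n=="wrist":
        T=np.eye(4);T[:3,:3]=s["tcp_rot"];T[:3,3]=s["tcp_pos"]
        M=np.linalg.inv(T@np.array(im["tool_from_camera"])); im["R"],im["t"]=M[:3,:3],M[:3,3]
    im["R"]=np.array(im["R"]);im["t"]=np.array(im["t"]);return im
def ray(im,uv):
    k,d=K(im);p=cv2.undistortPoints(np.array(uv,float).reshape(-1,1,2),k,d).reshape(-1,2)
    v=np.c_[p,np.ones(len(p))]@im["R"]; return -im["R"].T@im["t"],v/np.linalg.norm(v,axis=1)[:,None]
def onz(im,uv,z):
    c,v=ray(im,uv); return c+v*((z-c[2])/v[:,2])[:,None]
def tri(obs):
    A=0;b=0
    for im,uv in obs:
        c,v=ray(im,uv);P=np.eye(3)-np.outer(v[0],v[0]);A=A+P;b=b+P@c
    x=np.linalg.solve(A,b)
    return x,[np.linalg.norm((np.eye(3)-np.outer(v[0],v[0]))@(x-c)) for c,v in (ray(i,u) for i,u in obs)]
def proj(im,X):
    k,d=K(im);return cv2.projectPoints(np.array(X,float).reshape(-1,3),cv2.Rodrigues(im["R"])[0],im["t"],k,d)[0].reshape(-1,2)
def save(im,name,crop=None,s=1):
    p=im["pixels"][:,:,::-1]
    if crop: p=p[crop[1]:crop[3],crop[0]:crop[2]]
    cv2.imwrite("pics/"+name,cv2.resize(p,None,fx=s,fy=s,interpolation=cv2.INTER_CUBIC))
def cen(m):
    ys,xs=np.nonzero(m);return xs.mean(),ys.mean()
E
python3 - <<'E'
from h import *
ims={n:shot(n) for n in("scene","side","wrist")}
for n,im in ims.items():
    save(im,n+"0.png")
    for q in("fixing_grip","rest","block","bowl_mid","cup_a_mid"):
        for r in robot.regions_of(im,q)[:4]:
            print(n,q,round(r["conf"],2),np.round(r["xy"]),int(r["pixels"].sum()))
a=np.vstack([ims["scene"]["pixels"],ims["side"]["pixels"]])[:,:,::-1]
cv2.imwrite("pics/both.png",cv2.resize(a,(480,600),interpolation=cv2.INTER_AREA))
E
```

```text
pics
scene fixing_grip 0.91 [458. 236.] 578
scene fixing_grip 0.74 [410. 218.] 499
scene fixing_grip 0.63 [455. 198.] 500
scene fixing_grip 0.57 [248. 180.] 1635
scene rest 0.91 [250. 182.] 1662
scene block 0.97 [406. 229.] 970
scene bowl_mid 0.65 [301. 288.] 4064
scene bowl_mid 0.27 [184. 255.] 949
scene cup_a_mid 0.56 [346. 165.] 402
side fixing_grip 0.84 [258. 320.] 722
side fixing_grip 0.82 [305. 280.] 520
side fixing_grip 0.72 [315. 347.] 633
side fixing_grip 0.55 [357. 307.] 614
side rest 0.56 [382. 179.] 1312
side block 0.82 [303. 292.] 1100
side bowl_mid 0.9 [261. 180.] 1879
side cup_a_mid 0.9 [395. 248.] 488
wrist rest 0.74 [320. 257.] 3722
wrist block 0.64 [334.   1.] 61
wrist bowl_mid 0.92 [563. 109.] 16571
wrist bowl_mid 0.5 [195. 126.] 2396
wrist cup_a_mid 0.78 [196. 125.] 2447
```

View pics/scene0.png

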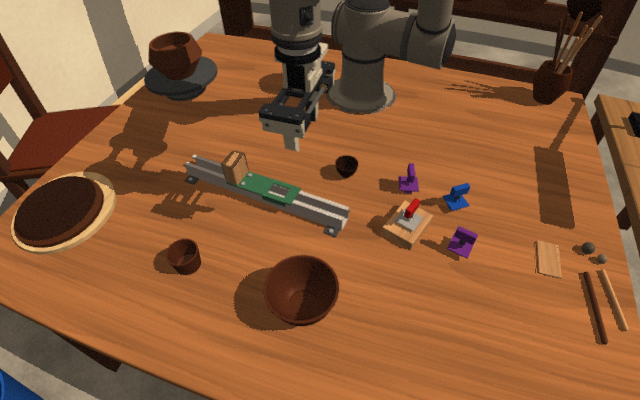

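View pics/side0.png

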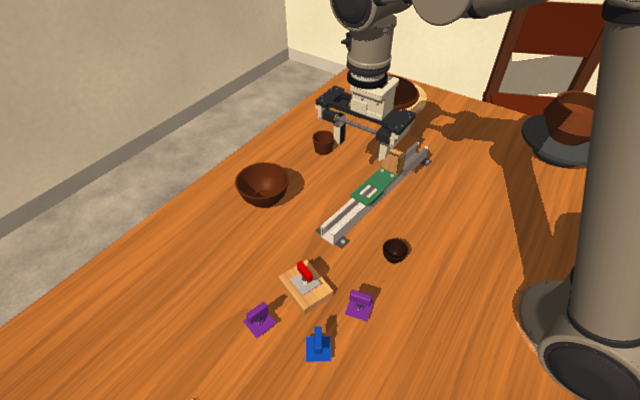

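Fixing candidates in the scene picture: red in the block at (411,212), purple at (409,180) and (462,241), and blue at (457,197). In the side picture red is at (305,270), purple at (258,320) and (358,305), blue at (318,345). I choose red, in the wooden block. The rest (green) is at (270,188) in the scene picture, with its post to its left.

```bash
python3 - <<'E'
from h import *
A,B=shot("scene"),shot("side")
def red(im):
    h=cv2.cvtColor(im["pixels"],cv2.COLOR_RGB2HSV);m=((h[...,0]<5)|(h[...,0]>174))&(h[...,1]>200)&(h[...,2]>120)
    n,l,s,c=cv2.connectedComponentsWithStats(m.astype(np.uint8));
    print([ (s[i,4],c[i].round()) for i in range(1,n) if s[i,4]>20]);return l,s,c
def green(im):
    h=cv2.cvtColor(im["pixels"],cv2.COLOR_RGB2HSV);return (abs(h[...,0].astype(int)-75)<18)&(h[...,1]>90)&(h[...,2]>40)
red(A);red(B)
ga,gb=green(A),green(B);print(ga.sum(),cen(ga),gb.sum(),cen(gb))
for im,g in((A,ga),(B,gb)):
    ys,xs=np.nonzero(g);P=onz(im,np.c_[xs,ys],0.045)
    r=cv2.minAreaRect(P[:,:2].astype(np.float32)*1000);print("green rect mm",r)
for q in("block","cup_a_mid","bowl_mid"):
    a=robot.regions_of(A,q);b=robot.regions_of(B,q)
    if a and b: print(q,tri([(A,[a[0]["xy"]]),(B,[b[0]["xy"]])]))
E
python3 -c "
from plant import robot;s=robot.get_state();print(s['tcp_rot'],s['tcp_pos'],robot.tcp_to_grasp,s['clock'])"
```

```text
[(np.int32(111), array([413., 206.]))]
[(np.int32(161), array([304., 271.]))]
786 (np.float64(267.87404580152673), np.float64(187.94020356234097)) 590 (np.float64(374.1457627118644), np.float64(186.4135593220339))
green rect mm ((525.9013061523438, -110.001708984375), (171.83021545410156, 63.870059967041016), 84.90557861328125)
green rect mm ((518.7559814453125, -93.28287506103516), (142.47755432128906, 59.581687927246094), 84.9449462890625)
block (array([ 0.50413857,  0.23471714, -0.00621769]), [np.float64(3.1072583936346315e-05), np.float64(3.1072583936316134e-05)])
cup_a_mid (array([0.38118017, 0.05823387, 0.04057142]), [np.float64(0.0007640917319878111), np.float64(0.0007640917319878193)])
bowl_mid (array([0.76018319, 0.07414486, 0.07523998]), [np.float64(0.005601846114345555), np.float64(0.0056018461143455735)])
[[ 9.99999994e-01 -1.48913403e-05  1.09346905e-04]
 [-1.48896177e-05 -1.00000000e+00 -1.57540707e-05]
 [ 1.09347140e-04  1.57524424e-05 -9.99999994e-01]] [5.25025446e-01 2.35383007e-05 2.26751841e-01] 0.0188 1.3
```

View pics/wrist0.png

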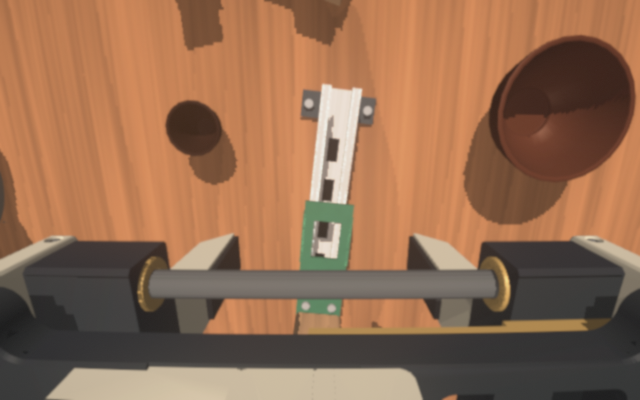

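Wrist view: strut along image up (about world +y), window near (326,238), bowl right (565,110), dark cup (193,127). The block is at the top edge, so I move over it.

Run:
```python
from h import *
A,B,W=shot("scene"),shot("side"),shot("wrist")
def red(im):
    h=cv2.cvtColor(im["pixels"],cv2.COLOR_RGB2HSV);m=((h[...,0]<5)|(h[...,0]>174))&(h[...,1]>200)&(h[...,2]>120);return m
print("red",tri([(A,[cen(red(A))]),(B,[cen(red(B))])]))
# strut-plate window: wrist (326,238) vs scene (281,190)?
print(tri([(W,[[326,238]]),(A,[[281,190]])]))
print("cam",-W["R"].T@W["t"], "axis",W["R"][2],"imgup",-W["R"][1])
```

```text
red (array([0.50351043, 0.2420008 , 0.07529149]), [np.float64(0.00020408675865421472), np.float64(0.00020408675865431382)])
(array([ 0.52842839, -0.06101506,  0.05294035]), [np.float64(0.00221174293465882), np.float64(0.0022117429346588235)])
cam [0.52527077 0.07302914 0.38526487] axis [ 5.78559555e-04 -2.70785078e-01 -9.62639656e-01] imgup [-6.37560359e-05  9.62639805e-01 -2.70785159e-01]
```

Emit:
step_arm(
  series="9.18 0 -3 -3 0; 9.18 0 -6 -5 0; 9.18 0 -9 -5 0; 9.18 0 -12 -5 0; 9.18 -1 -14 -5 0; 9.18 -2 -14 -5 0; 9.18 -2 -14 -5 0; 9.18 -2 -14 -5 0",
)

```text
clock: 2.12
tcp_pos: [0.505, 0.1401, 0.277]
tcp_rot: [[1.0, 0.001, 0.001], [0.001, -1.0, -0.0], [0.001, 0.0, -1.0]]
ft_force: [-0.3, -0.6, 0.3]
gripper_width: 1.002
```

Run:
```python
from h import *
W=shot("wrist")
h=cv2.cvtColor(W["pixels"],cv2.COLOR_RGB2HSV);m=((h[...,0]<6)|(h[...,0]>172))&(h[...,1]>190)&(h[...,2]>60)
n,l,s,c=cv2.connectedComponentsWithStats(m.astype(np.uint8));i=1+s[1:,4].argmax();print(s[i],c[i])
m=l==i;ys,xs=np.nonzero(m);v=h[...,2][m];print(np.percentile(v,[5,25,50,75,95]))
top=m&(h[...,2]>np.percentile(v,40))
for M,z in((m,.08),(top,.082)):
    ys,xs=np.nonzero(M);P=onz(W,np.c_[xs,ys],z);print(z,cv2.minAreaRect((P[:,:2]*1000).astype(np.float32)))
for z in (.024,):
  for r in robot.regions_of(W,"block")[:1]:
    ys,xs=np.nonzero(r["pixels"]);P=onz(W,np.c_[xs,ys],z);print("block",cv2.minAreaRect((P[:,:2]*1000).astype(np.float32)))
x,y=map(int,c[i]);save(W,"w1.png",(max(0,x-120),max(0,y-90),x+120,y+90),3)
save(W,"w1full.png")
```

```text
Traceback (most recent call last):
ValueError: attempt to get argmax of an empty sequence
```

Run:
```python
from h import *
W=shot("wrist");save(W,"w1full.png")
print(proj(W,[[.5035,.242,.075]]))
for q in("fixing_grip","block"):
  for r in robot.regions_of(W,q): print(q,r["conf"],r["xy"])
```

```text
[[321.01292513  85.0653986 ]]
fixing_grip 0.98 [238.6, 11.6]
fixing_grip 0.93 [227.3, 106.8]
fixing_grip 0.62 [327.4, 89.4]
fixing_grip 0.61 [355.9, 6.2]
fixing_grip 0.35 [321.1, 95.4]
fixing_grip 0.31 [527.4, 210.7]
block 0.92 [304.1, 87.7]
```

View pics/w1full.png

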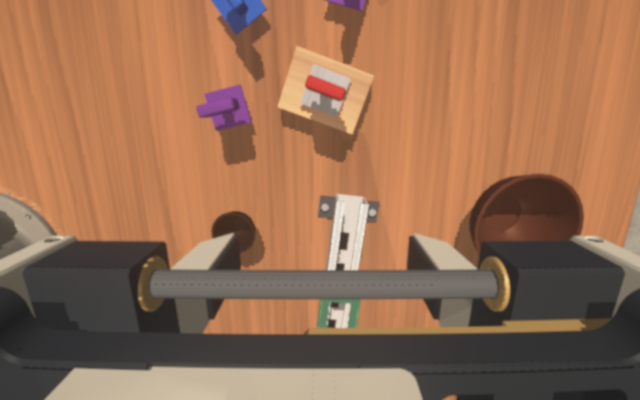

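Red handle at about (325,86) in the tan block, bar running from upper left to lower right (about -18° in world). Look-alikes: purple at (225,105) and (348,3), blue at (238,10). Strut end at (348,200).

Run:
```python
from h import *
W=shot("wrist")
h=cv2.cvtColor(W["pixels"],cv2.COLOR_RGB2HSV);print(h[86,322],K(W)[0][0,0])
m=((h[...,0]<4)|(h[...,0]>170))&(h[...,1]>150);m[:60]=0;m[120:]=0;m[:,:290]=0;m[:,360:]=0
print(m.sum(),cen(m))
ys,xs=np.nonzero(m)
for z in(.07,.082):
    P=onz(W,np.c_[xs,ys],z);print(z,cv2.minAreaRect((P[:,:2]*1000).astype(np.float32)),P.mean(0))
A,B=shot("scene"),shot("side")
def red(im):
    h=cv2.cvtColor(im["pixels"],cv2.COLOR_RGB2HSV);return ((h[...,0]<5)|(h[...,0]>174))&(h[...,1]>200)&(h[...,2]>120)
print(tri([(A,[cen(red(A))]),(B,[cen(red(B))]),(W,[cen(m)])]))
for r in robot.regions_of(W,"block")[:1]:
    ys,xs=np.nonzero(r["pixels"]);P=onz(W,np.c_[xs,ys],.024);print("block",cv2.minAreaRect((P[:,:2]*1000).astype(np.float32)))
print("purple/blue",onz(W,[[238,12],[227,107],[350,6]],.04))
t=robot.get_state();R=np.array(t["tcp_rot"]);p=np.array(t["tcp_pos"])
print([proj(W,p+R@[0,y,d]).round() for y,d in((0,0),(0,.05),(0,.1),(-.05,.1))])
```

```text
[  2 178 214] 315.314572734608
455 (np.float64(324.73846153846154), np.float64(87.24175824175825))
0.07 ((507.75457763671875, 239.52334594726562), (12.689850807189941, 42.47523498535156), 69.68965148925781) [0.50775286 0.23974247 0.07      ]
0.082 ((507.69293212890625, 238.6299591064453), (12.272879600524902, 41.07960510253906), 69.6895980834961) [0.50769123 0.23884189 0.082     ]
(array([0.50523559, 0.24096836, 0.07543791]), [np.float64(0.0018305204602963338), np.float64(0.0017395851989145266), np.float64(0.002942794245093031)])
block ((507.8266906738281, 239.69363403320312), (76.69574737548828, 103.61677551269531), 69.74229431152344)
purple/blue [[0.40981442 0.32378811 0.04      ]
 [0.38974669 0.21989843 0.04      ]
 [0.53626757 0.32930973 0.04      ]]
[array([[322., 251.]]), array([[322., 221.]]), array([[322., 201.]]), array([[322., 142.]])]
```

Emit:
step_arm(
  series="7 0 -2 2 -7; 7 0 -4 4 -14; 7 0 -6 6 -21; 7 0 -8 8 -28; 7 0.3 -9.9 10 -35; 7 0.3 -9.9 12 -42; 7 0.3 -9.9 14 -49; 7 0.3 -9.9 15 -56",
)

```text
clock: 3.18
tcp_pos: [0.5069, 0.2389, 0.124]
tcp_rot: [[0.554, 0.833, -0.003], [0.833, -0.554, -0.001], [-0.003, -0.002, -1.0]]
ft_force: [-0.0, 0.1, 0.1]
gripper_width: 0.762
```

Emit:
step_arm(
  series="7 0 0 0 -7; 7 0 0 0 -13.7; 7 0 0 0 -13.7; 7 0 0 0 -13.7; 7 0 0 0 -13.7; 7 0 0 0 -13.7; 7 0 0 0 -13.7; 7 0 0 0 -13.7",
)

```text
clock: 3.85
tcp_pos: [0.5081, 0.239, 0.1269]
tcp_rot: [[0.348, 0.938, 0.0], [0.938, -0.348, 0.0], [0.0, 0.0, -1.0]]
ft_force: [-0.6, 0.4, 0.4]
gripper_width: 0.759
```

```bash
cat > tgt.py <<'E'
from h import *
def rel(x,y,z):
    s=robot.get_state();R=np.array(s["tcp_rot"]);p=np.array(s["tcp_pos"])
    print("tcp",p.round(4),"jaw deg",round(np.degrees(np.arctan2(R[1,0],R[0,0])),2),"tilt",R[:2,2].round(4),"F",np.round(s["ft_force"],2),"T",np.round(s["ft_torque"],3),"shift cm",(R.T@(np.array([x,y,z])-p)*100).round(2),"t",s["clock"],"w",round(s["gripper_width"]*91.8,1))
E
python3 - <<'E'
from tgt import *
rel(.5077,.239,.0505)
W=shot("wrist");save(W,"w2.png",(170,110,470,310),2)
h=cv2.cvtColor(W["pixels"],cv2.COLOR_RGB2HSV)
m=((h[...,0]<4)|(h[...,0]>170))&(h[...,1]>150);m[:,:240]=0;m[:,400:]=0;m[300:]=0
n,l,s,c=cv2.connectedComponentsWithStats(m.astype(np.uint8));i=1+s[1:,4].argmax();print(s[i],c[i]);m=l==i
ys,xs=np.nonzero(m)
P=onz(W,np.c_[xs,ys],.082);print(cv2.minAreaRect((P[:,:2]*1000).astype(np.float32)),P.mean(0))
E
```

```text
tcp [0.5081 0.239  0.1269] jaw deg 69.64 tilt [0.0003 0.0001] F [-0.65  0.37  0.4 ] T [ 0.128 -0.116 -0.01 ] shift cm [-0.02 -0.04  7.64] t 3.85 w 69.7
[ 314  187   19   63 1060] [322.99433962 217.68113208]
((505.17974853515625, 240.01663208007812), (11.939770698547363, 44.82935333251953), 71.45358276367188) [0.50454942 0.24026777 0.082     ]
```

View pics/w2.png

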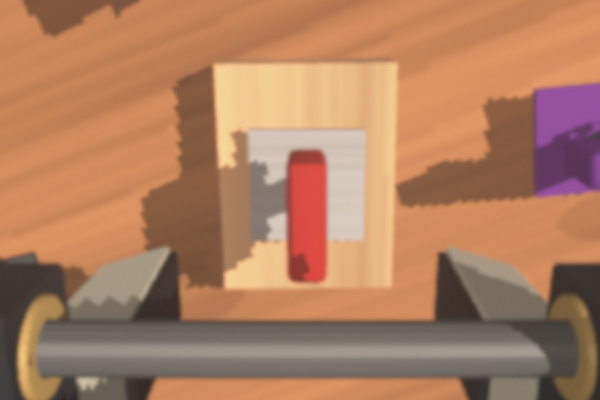

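The red bar lies between the fingers over the wooden block, centred at about crop (307,218), full-picture (323,218). The purple look-alike is off to the right, clear of the fingers. Going down to grip.

Emit:
step_arm(
  series="6 0 0 2 -0.5; 5 0 0 4 -0.5; 5 0 0 5.5 -0.5; 5 0 0 6.5 -0.5; 5 0 0 7.2 -0.5; 5 0 0 7.6 -0.5; 3 0 0 7.6 -0.5; 2 0 0 7.6 -0.5",
  newtons=30,
)

```text
clock: 4.57
tcp_pos: [0.5084, 0.2391, 0.0512]
tcp_rot: [[0.339, 0.941, 0.001], [0.941, -0.339, 0.0], [0.001, 0.001, -1.0]]
ft_force: [0.1, -0.0, 0.8]
gripper_width: 0.449
```

Emit:
step_arm(
  series="0.5 0 0 0 0; 0.5 0 0 0 0; 0.5 0 0 0 0; 0.5 0 0 0 0; 0.5 0 0 0 0; 0.5 0 0 0 0; 0.5 0 0 0 0; 0.5 0 0 0 0",
  newtons=40,
)

```text
clock: 5.23
tcp_pos: [0.5082, 0.2391, 0.0511]
tcp_rot: [[0.339, 0.941, 0.001], [0.941, -0.339, 0.0], [0.0, 0.001, -1.0]]
ft_force: [-1.3, -0.9, 3.8]
gripper_width: 0.149
```

```bash
python3 -c "
from tgt import *
rel(.5077,.239,.0505)"
```

```text
tcp [0.5082 0.2391 0.0511] jaw deg 70.2 tilt [0.0007 0.0002] F [-1.31 -0.95  3.8 ] T [ 0.074  0.06  -0.025] shift cm [-0.02 -0.05  0.06] t 5.2333 w 13.7
```

Gripped (opening 13.7 mm). Lifting straight, then carrying it over the strut.

Emit:
step_arm(
  series="0.5 0 0 -1 0; 0.5 0 0 -2 0; 0.5 0 0 -4 0; 0.5 0 0 -6 0; 0.5 0 0 -9 0; 0.5 0 0 -12 0; 0.5 0 0 -15 0; 0.5 0 0 -15 0",
)

```text
clock: 5.9
tcp_pos: [0.5107, 0.24, 0.2079]
tcp_rot: [[0.339, 0.941, 0.011], [0.941, -0.339, 0.003], [0.007, 0.009, -1.0]]
ft_force: [1.0, 0.4, -1.8]
gripper_width: 0.15
```

```bash
python3 - <<'E'
from tgt import *
rel(.53,-.13,.2)
A,B=shot("scene"),shot("side")
save(A,"a2.png",(170,130,370,250),4)
# initial wrist picture, pose known
W=shot("wrist");M=W["tool_from_camera"];W["pixels"]=cv2.imread("pics/wrist0.png")[:,:,::-1]
T=np.eye(4);T[:3,:3]=[[1,0,0],[0,-1,0],[0,0,-1]];T[:3,3]=[.525,0,.2268];I=np.linalg.inv(T@np.array(M));W["R"],W["t"]=I[:3,:3],I[:3,3]
save(W,"w0c.png",(270,70,390,330),3)
E
python3 - <<'E'
import cv2,numpy as np
a=cv2.imread('pics/w0c.png');b=cv2.imread('pics/a2.png');print(a.shape,b.shape)
b=cv2.resize(b,(420,252));a=cv2.resize(a,(277,600))
o=np.zeros((600,700,3),np.uint8);o[:,:277]=a;o[:252,280:]=b;cv2.imwrite('pics/c2.png',o)
E
```

```text
tcp [0.5107 0.24   0.2079] jaw deg 70.21 tilt [0.0112 0.0035] F [ 0.99  0.43 -1.78] T [ 0.137 -0.097 -0.021] shift cm [-34.16  14.34   0.68] t 5.9 w 13.8
(780, 360, 3) (480, 800, 3)
```

Emit:
step_arm(
  series="0.5 -2 0.9 0 5; 0.5 -5 2.1 0 12; 0.5 -8.5 3.6 0 19; 0.5 -12 5 0 26; 0.5 -15.5 6.6 0 33; 0.5 -19 8.1 0 40; 0.5 -22.5 9.6 0 47; 0.5 -25 10.7 0 54",
)

```text
clock: 6.72
tcp_pos: [0.5228, -0.0352, 0.199]
tcp_rot: [[0.962, 0.272, -0.004], [0.272, -0.962, -0.0], [-0.003, -0.001, -1.0]]
ft_force: [1.0, 1.0, -1.0]
gripper_width: 0.148
```

```bash
python3 -c "
from tgt import *
rel(.53,-.13,.2)"
```

```text
tcp [ 0.5228 -0.0352  0.199 ] jaw deg 15.78 tilt [-0.0035 -0.    ] F [ 0.98  0.99 -1.02] T [ 0.03  -0.045  0.017] shift cm [-1.89  9.32 -0.1 ] t 6.7167 w 13.6
```

Emit:
step_arm(
  series="0.5 -0.4 2 0 7; 0.5 -1 5 0 14; 0.5 -1.9 8 0 20.8; 0.5 -1.9 9 0 20.8; 0.5 -1.9 9 0 20.8; 0.5 -1.9 9 0 20.8; 0.5 -1.9 9 0 20.8; 0.5 -1.9 9 0 20.8",
)

```text
clock: 7.38
tcp_pos: [0.5306, -0.1227, 0.2004]
tcp_rot: [[0.997, -0.078, -0.001], [-0.078, -0.997, 0.001], [-0.001, -0.001, -1.0]]
ft_force: [-1.2, 1.0, -2.2]
gripper_width: 0.15
```

Run:
```python
from tgt import *
rel(.53,-.06,.2)
W=shot("wrist");np.savez("w3.npz",**{k:W[k] for k in("pixels","R","t","fov_y","cx","cy","dist_coeffs")})
save(W,"w3.png",(230,40,430,240),3)
h=cv2.cvtColor(W["pixels"],cv2.COLOR_RGB2HSV);g=(abs(h[...,0].astype(int)-75)<18)&(h[...,1]>90)&(h[...,2]>40)
print(g.sum(),cen(g))
```

```text
tcp [ 0.5306 -0.1227  0.2004] jaw deg -4.47 tilt [-0.0009  0.0007] F [-1.2   1.01 -2.24] T [ 0.015 -0.017  0.039] shift cm [-0.55 -6.25  0.04] t 7.3833 w 13.8
0 (np.float64(nan), np.float64(nan))h.py:30: RuntimeWarning: Mean of empty slice.
  ys,xs=np.nonzero(m);return xs.mean(),ys.mean()
  ret = ret.dtype.type(ret / rcount)
```

View pics/w3.png

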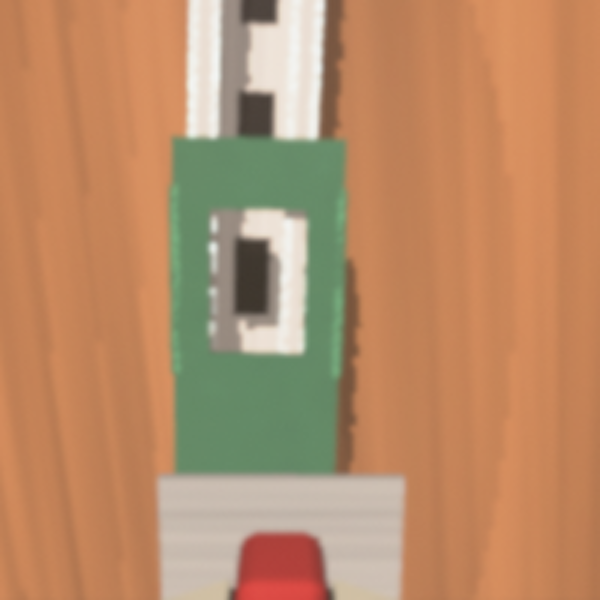

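Window in the picture: crop corners about (209,211)–(306,353). The slot shows inside it from about 218 to 285, so it sits roughly 2 mm to the image left of the window's middle. The washer's front edge (158–405, 475) gives a check of the held fixing. I measure these now.

```bash
cat > m.py <<'E'
from tgt import *
d=np.load("w3.npz");W3={k:d[k] for k in d.files};W3["fov_y"]=float(W3["fov_y"])
W0=dict(W3);W0["pixels"]=cv2.imread("pics/wrist0.png")[:,:,::-1]
s=robot.get_state();im=robot.get_image("wrist");M=np.array(im["tool_from_camera"])
T=np.eye(4);T[:3,:3]=[[1,0,0],[0,-1,0],[0,0,-1]];T[:3,3]=[.525,0,.22675];I=np.linalg.inv(T@M);W0["R"],W0["t"]=I[:3,:3],I[:3,3]
def hole(im,box):
    h=cv2.cvtColor(im["pixels"],cv2.COLOR_RGB2HSV);g=(abs(h[...,0].astype(int)-72)<20)&(h[...,1]>45)
    x0,y0,x1,y1=box;m=np.zeros(g.shape,np.uint8);m[y0:y1,x0:x1]=~g[y0:y1,x0:x1]
    n,l,st,c=cv2.connectedComponentsWithStats(m)
    i=1+st[1:,4].argmax();m=(l==i);print("hole",st[i]);return m
h0=hole(W0,(305,212,348,265));h3=hole(W3,(292,100,342,170))
c0=cv2.minAreaRect(np.argwhere(h0)[:,::-1].astype(np.float32))[0];c3=cv2.minAreaRect(np.argwhere(h3)[:,::-1].astype(np.float32))[0]
print(c0,c3,"window",tri([(W0,[c0]),(W3,[c3])]))
for z in(.045,.05,.055):
    ys,xs=np.nonzero(h3);P=onz(W3,np.c_[xs,ys],z);print(z,cv2.minAreaRect((P[:,:2]*1000).astype(np.float32)))
# washer in w3
Rt=np.array(s["tcp_rot"]);p=np.array([.5306,-.1227,.2004])
for zt in(-.0212,-.0182): 
    q=np.array([onz(W3,[[230+u/3,40+475/3]],p[2]+0.0+ (.0188-.040+(.003 if zt>-.02 else 0)))[0] for u in(158,281.5,405)])
    print("washer front edge in tool mm",((q-p)@Rt*1000).round(1))
for r in (112,118,124,130,136,142,148,154): print(r,cv2.cvtColor(W3["pixels"],cv2.COLOR_RGB2GRAY)[r,296:338])
for r in (50,60,80): print(r,cv2.cvtColor(W3["pixels"],cv2.COLOR_RGB2GRAY)[r,288:342])
E
python3 m.py
```

```text
hole [ 311  220   31   39 1034]
hole [ 299  109   34   50 1630]
(325.30047607421875, 238.99607849121094) (315.5, 133.5) window (array([ 0.52758632, -0.06855306,  0.04344882]), [np.float64(0.00016821982435256564), np.float64(0.0001682198243527809)])
0.045 ((527.5319213867188, -68.86341094970703), (47.25469207763672, 32.45574188232422), 84.42827606201172)
0.05 ((527.678466796875, -68.56351470947266), (46.502098083496094, 31.93880844116211), 84.42823791503906)
0.055 ((527.8250122070312, -68.26364135742188), (45.749481201171875, 31.421918869018555), 84.4282455444336)
washer front edge in tool mm [[-23.6 -24.4  21.2]
 [  0.7 -24.4  21.2]
 [ 25.  -24.4  21.2]]
washer front edge in tool mm [[-23.2 -25.2  18.2]
 [  0.7 -25.2  18.2]
 [ 24.6 -25.2  18.2]]
112 [123 123 124 133 162 182 162 143 142 144 143 143 142 143 152 178 210 222
 224 224 226 228 229 228 227 227 228 224 213 197 186 177 170 167 164 155
 137 127 124 124 124 125]
118 [123 122 123 126 137 146 141 140 142 143 142 138 131 130 152 180 194 199
 205 209 211 214 215 217 221 226 228 230 234 238 239 235 229 225 221 203
 160 130 124 124 1
[... 1032 characters left out ...]
1 184
 141 125 123 123 124 124]
50 [157 156 153 159 190 227 238 238 232 226 225 228 235 238 233 197 154 144
 144 145 144 143 141 142 152 183 214 223 223 224 226 228 229 228 228 229
 229 231 236 241 242 237 230 225 224 227 232 237 230 188 127  99  94  94]
60 [159 158 158 167 202 233 240 238 231 226 224 227 235 242 236 193 149 143
 145 145 144 143 142 149 179 214 224 224 225 226 228 229 229 229 229 229
 230 233 239 242 241 236 230 225 225 229 236 238 222 161 107  94  95  99]
80 [161 161 161 173 208 235 240 235 227 224 225 231 238 236 217 172 146 144
 145 143 130 104  76  66  66  67  68  67  68  67  68  74 106 165 215 228
 231 236 241 239 234 228 225 226 231 238 240 225 168 115  98  94  94  98]
```

```bash
cat > m2.py <<'E'
from m import *
print("=====")
g=cv2.GaussianBlur(cv2.cvtColor(W3["pixels"],cv2.COLOR_RGB2GRAY),(0,0),.7).astype(float)
def edge(r,a,b,sgn):
    d=np.diff(g[r,a:b])*sgn;i=d.argmax();w=np.clip(d[max(0,i-2):i+3],0,None);return a+.5+(np.arange(max(0,i-2),i+3)[:len(w)]*w).sum()/w.sum()
z=.044
L=[];Rr=[];S=[]
for r in range(44,84,2):
    L.append((edge(r,286,297,1),r));Rr.append((edge(r,330,342,-1),r));S.append((edge(r,298,308,-1),r))
for n,E in(("L",L),("R",Rr),("slotL",S)):
    P=onz(W3,E,z);k=np.polyfit(P[:,1],P[:,0],1);print(n,"dir",90-np.degrees(np.arctan(k[0])),"x at y=-.0687",np.polyval(k,-.0687),"res",np.std(P[:,0]-np.polyval(k,P[:,1])))
SL=[(edge(r,300,306,-1),r) for r in range(116,158,2)];SR=[(edge(r,320,326,1),r) for r in range(126,144,2)]
WL=[(edge(r,295,301,1),r) for r in range(114,156,2)];WR=[(edge(r,328,336,-1),r) for r in range(114,156,2)]
for n,E,zz in(("slotL",SL,z),("slotR",SR,z),("winL",WL,z+.004),("winR",WR,z+.004)):
    P=onz(W3,E,zz);k=np.polyfit(P[:,1],P[:,0],1);print(n,"dir",90-np.degrees(np.arctan(k[0])),"x",np.polyval(k,-.0687),"res",np.std(P[:,0]-np.polyval(k,P[:,1])))
E
python3 m2.py | sed -n '/=====/,$p'
```

```text
=====
L dir 83.4883970212027 x at y=-.0687 0.5034324551887542 res 7.534701167268701e-05
R dir 83.25832091634936 x at y=-.0687 0.5451955353669514 res 6.242797589348736e-05
slotL dir 83.41743172852546 x at y=-.0687 0.5136515186095686 res 5.8001064935836794e-05
slotL dir 85.20734871469335 x 0.5147693935307598 res 0.0006840090154743873
slotR dir 85.15341085039908 x 0.5341732427154922 res 0.00010635349404785466
winL dir 84.09690178580433 x 0.5113593677689312 res 0.0001452583816978698
winR dir 84.7332185055554 x 0.5430010836738284 res 0.00016884576020603632
```

```bash
python3 -c "
from tgt import *
rel(.5237,-.0687,.095)"
```

```text
tcp [ 0.5309 -0.1231  0.2008] jaw deg -4.49 tilt [-0.      0.0001] F [ 0.35 -0.57 -1.06] T [-0.025 -0.002  0.047] shift cm [-1.14 -5.37 10.58] t 7.5333 w 13.7
```

Emit:
step_arm(
  series="0.5 -0.3 -1.5 0 1; 0.5 -0.8 -3.5 1 2.1; 0.5 -1.14 -5.37 3 2.1; 0.5 -1.14 -5.37 6 2.1; 0.5 -1.14 -5.37 8.5 2.1; 0.5 -1.14 -5.37 10 2.1; 0.5 -1.14 -5.37 10.58 2.1; 0.5 -1.14 -5.37 10.58 2.1",
)

```text
clock: 8.2
tcp_pos: [0.5231, -0.0691, 0.0939]
tcp_rot: [[0.993, -0.116, -0.002], [-0.116, -0.993, 0.001], [-0.002, -0.0, -1.0]]
ft_force: [-0.5, 0.9, -2.5]
gripper_width: 0.149
```

Emit:
step_arm(
  series="0.5 0 0 0 0; 0.5 0 0 0 0; 0.5 0 0 0 0; 0.5 0 0 0 0; 0.5 0 0 0 0; 0.5 0 0 0 0; 0.5 0 0 0 0; 0.5 0 0 0 0",
)

```text
clock: 8.87
tcp_pos: [0.5238, -0.0698, 0.095]
tcp_rot: [[0.993, -0.117, 0.0], [-0.117, -0.993, -0.0], [0.0, 0.0, -1.0]]
ft_force: [-0.5, -0.2, -1.9]
gripper_width: 0.147
```

Run:
```python
from tgt import *
rel(.5237,-.0687,.085)
W=shot("wrist");save(W,"w4.png",(200,60,440,300),2.5)
A=shot("scene");B=shot("side")
a=cv2.resize(A["pixels"][120:260,190:370],(400,311));b=cv2.resize(B["pixels"][120:260,290:470],(400,311))
w=cv2.resize(W["pixels"][60:300,200:440],(400,400))
o=np.zeros((600,800,3),np.uint8);o[:289,:400]=a[:289];o[:289,400:]=b[:289];o[289:,200:600]=w[:311];cv2.imwrite("pics/w4all.png",o[:,:,::-1])
```

```text
tcp [ 0.5238 -0.0698  0.095 ] jaw deg -6.7 tilt [ 0.0002 -0.    ] F [-0.55 -0.22 -1.9 ] T [ 0.009 -0.014 -0.015] shift cm [-0.03 -0.1   1.  ] t 8.8667 w 13.5
```

View pics/w4all.png

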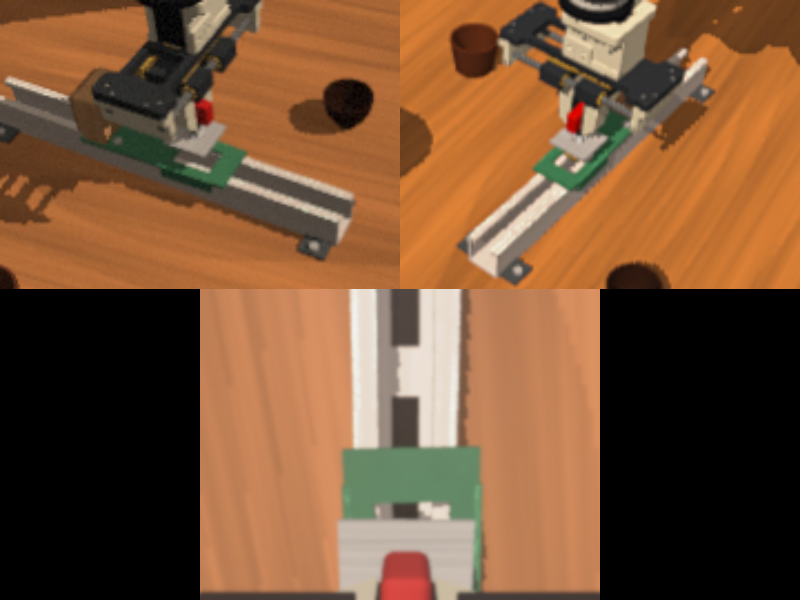

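The fixing hangs upright over the window. The washer is parallel to the plate, and the handle lines up with the slot in the wrist view. Lowering gently and reading the force.

Emit:
step_arm(
  series="0.5 0 0 0.3 0; 0.5 0 0 0.6 0; 0.5 0 0 0.9 0; 0.5 0 0 1.1 0; 0.5 0 0 1.2 0; 0.5 0 0 1.3 0; 0.5 0 0 1.4 0; 0.5 0 0 1.5 0",
)

```text
clock: 9.68
tcp_pos: [0.5239, -0.0697, 0.0799]
tcp_rot: [[0.993, -0.117, 0.0], [-0.117, -0.993, -0.0], [0.0, 0.0, -1.0]]
ft_force: [-0.9, 0.3, -2.0]
gripper_width: 0.147
```

Emit:
step_arm(
  series="0.5 0 0 0.05 0; 0.5 0 0 0.1 0; 0.5 0 0 0.15 0; 0.5 0 0 0.2 0; 0.5 0 0 0.2 0; 0.5 0 0 0.2 0; 0.5 0 0 0.2 0; 0.5 0 0 0.2 0",
)

```text
clock: 10.35
tcp_pos: [0.5239, -0.0697, 0.078]
tcp_rot: [[0.993, -0.117, 0.0], [-0.117, -0.993, -0.0], [0.0, 0.0, -1.0]]
ft_force: [-0.3, -0.4, -1.9]
gripper_width: 0.149
```

Emit:
step_arm(
  series="0.5 0 0 0.05 0; 0.5 0 0 0.1 0; 0.5 0 0 0.15 0; 0.5 0 0 0.2 0; 0.5 0 0 0.25 0; 0.5 0 0 0.3 0; 0.5 0 0 0.3 0; 0.5 0 0 0.3 0",
)

```text
clock: 11.02
tcp_pos: [0.5238, -0.0697, 0.0749]
tcp_rot: [[0.993, -0.117, 0.0], [-0.117, -0.993, -0.0], [0.0, 0.0, -1.0]]
ft_force: [0.9, 0.6, -1.4]
gripper_width: 0.152
```

Emit:
step_arm(
  series="0.5 0 0 0.05 0; 0.5 0 0 0.1 0; 0.5 0 0 0.15 0; 0.5 0 0 0.2 0; 0.5 0 0 0.25 0; 0.5 0 0 0.3 0; 0.5 0 0 0.3 0; 0.5 0 0 0.3 0",
)

```text
clock: 11.68
tcp_pos: [0.5238, -0.0697, 0.0719]
tcp_rot: [[0.993, -0.117, 0.0], [-0.117, -0.993, 0.0], [0.0, -0.0, -1.0]]
ft_force: [-0.6, -0.1, -3.1]
gripper_width: 0.154
```

Emit:
step_arm(
  series="0.5 0 0 0.05 0; 0.5 0 0 0.1 0; 0.5 0 0 0.15 0; 0.5 0 0 0.2 0; 0.5 0 0 0.25 0; 0.5 0 0 0.3 0; 0.5 0 0 0.3 0; 0.5 0 0 0.3 0",
)

```text
clock: 12.35
tcp_pos: [0.5238, -0.0697, 0.0689]
tcp_rot: [[0.993, -0.117, 0.0], [-0.117, -0.993, -0.0], [0.0, 0.0, -1.0]]
ft_force: [-0.3, -0.1, -2.3]
gripper_width: 0.147
```

```bash
python3 -c "
from tgt import *
rel(.5237,-.0687,.06)"
```

```text
tcp [ 0.5238 -0.0697  0.0689] jaw deg -6.7 tilt [ 0.0001 -0.    ] F [-0.28 -0.12 -2.28] T [-0.004  0.041  0.027] shift cm [-0.02 -0.1   0.89] t 12.35 w 13.5
```

Emit:
step_arm(
  series="0.5 0 0 0.05 0; 0.5 0 0 0.1 0; 0.5 0 0 0.15 0; 0.5 0 0 0.2 0; 0.5 0 0 0.2 0; 0.5 0 0 0.2 0; 0.5 0 0 0.2 0; 0.5 0 0 0.2 0",
)

```text
clock: 13.02
tcp_pos: [0.5238, -0.0697, 0.0671]
tcp_rot: [[0.993, -0.117, 0.0], [-0.117, -0.993, -0.0], [0.0, 0.0, -1.0]]
ft_force: [-1.2, 0.1, 0.8]
gripper_width: 0.153
```

Emit:
step_arm(
  series="0.5 0 0 0.05 0; 0.5 0 0 0.1 0; 0.5 0 0 0.15 0; 0.5 0 0 0.2 0; 0.5 0 0 0.2 0; 0.5 0 0 0.2 0; 0.5 0 0 0.2 0; 0.5 0 0 0.2 0",
)

```text
clock: 13.68
tcp_pos: [0.5238, -0.0697, 0.065]
tcp_rot: [[0.993, -0.117, 0.0], [-0.117, -0.993, -0.0], [0.0, -0.0, -1.0]]
ft_force: [-2.8, 0.6, 4.5]
gripper_width: 0.149
```

Contact came at TCP z of about 0.067, matching the washer on a plate top at 0.045 m. The nut is already through the slot. Pressing on against the spring, aiming for about 9 mm of washer travel.

Emit:
step_arm(
  series="0.5 0 0 0.1 0; 0.5 0 0 0.2 0; 0.5 0 0 0.3 0; 0.5 0 0 0.35 0; 0.5 0 0 0.4 0; 0.5 0 0 0.4 0; 0.5 0 0 0.4 0; 0.5 0 0 0.4 0",
)

```text
clock: 14.35
tcp_pos: [0.5239, -0.0697, 0.0613]
tcp_rot: [[0.993, -0.117, 0.0], [-0.117, -0.993, -0.0], [0.0, 0.0, -1.0]]
ft_force: [-3.1, 1.1, 7.7]
gripper_width: 0.147
```

Emit:
step_arm(
  series="0.5 0 0 0.05 0; 0.5 0 0 0.1 0; 0.5 0 0 0.15 0; 0.5 0 0 0.2 0; 0.5 0 0 0.25 0; 0.5 0 0 0.3 0; 0.5 0 0 0.3 0; 0.5 0 0 0.3 0",
)

```text
clock: 15.02
tcp_pos: [0.5239, -0.0697, 0.0586]
tcp_rot: [[0.993, -0.117, 0.0], [-0.117, -0.993, -0.0], [0.0, 0.0, -1.0]]
ft_force: [-5.2, 0.8, 11.1]
gripper_width: 0.151
```

```bash
python3 -c "
from tgt import *
rel(.5237,-.0687,.058)"
```

```text
tcp [ 0.5239 -0.0697  0.0586] jaw deg -6.7 tilt [ 0.0004 -0.0001] F [-5.16  0.79 11.12] T [0.165 0.793 0.011] shift cm [-0.03 -0.1   0.06] t 15.0167 w 13.9
```

Net press is about 13 N, so the washer is up about 9 mm and the nut can turn. There is a small sideways load (Fx −5 N), so I ease 0.5 mm towards −x before turning.

Emit:
step_arm(
  series="0.5 -0.02 0 0 0; 0.5 -0.04 0 0 0; 0.5 -0.05 0 0 0; 0.5 -0.05 0 0 0; 0.5 -0.05 0 0 3; 0.5 -0.05 0 0 6; 0.5 -0.05 0 0 9; 0.5 -0.05 0 0 12",
)

```text
clock: 15.68
tcp_pos: [0.5248, -0.0701, 0.0591]
tcp_rot: [[0.946, -0.323, 0.004], [-0.323, -0.946, -0.001], [0.004, -0.0, -1.0]]
ft_force: [-1.2, 0.5, 10.8]
gripper_width: 0.15
```

```bash
python3 -c "
from tgt import *
rel(.5237,-.0687,.058)"
```

```text
tcp [ 0.5248 -0.0701  0.0591] jaw deg -18.83 tilt [ 0.0037 -0.0011] F [-1.19  0.5  10.81] T [0.02  0.16  0.124] shift cm [-0.15 -0.1   0.11] t 15.6833 w 13.8
```

Emit:
step_arm(
  series="0.5 0 0 0.05 4; 0.5 0 0 0.05 9; 0.5 0 0 0.05 14; 0.5 0 0 0.05 19; 0.5 0 0 0.05 24; 0.5 0 0 0.05 29; 0.5 0 0 0.05 34; 0.5 0 0 0.05 38",
)

```text
clock: 16.35
tcp_pos: [0.5246, -0.0699, 0.0586]
tcp_rot: [[0.546, -0.838, 0.003], [-0.838, -0.546, -0.001], [0.002, -0.002, -1.0]]
ft_force: [-0.9, 1.2, 9.7]
gripper_width: 0.149
```

```bash
python3 -c "
from tgt import *
rel(.5237,-.0687,.058)"
```

```text
tcp [ 0.5246 -0.0699  0.0586] jaw deg -56.93 tilt [ 0.0033 -0.0008] F [-0.89  1.24  9.7 ] T [0.281 0.418 0.133] shift cm [-0.15  0.01  0.06] t 16.35 w 13.7
```

Emit:
step_arm(
  series="0.5 0 0 0 5; 0.5 0 0 0 10; 0.5 0 0 0 15; 0.5 0 0 0 20; 0.5 0 0 0 25; 0.5 0 0 0 30; 0.5 0 0 0 35; 0.5 0 0 0 39",
)

```text
clock: 17.02
tcp_pos: [0.5243, -0.0698, 0.0585]
tcp_rot: [[-0.103, -0.995, 0.003], [-0.995, 0.103, -0.001], [0.0, -0.003, -1.0]]
ft_force: [-0.8, 0.7, 10.8]
gripper_width: 0.15
```

Emit:
step_arm(
  series="0.5 0 0 0 1; 0.5 0 0 0 1; 0.5 0 0 0 1; 0.5 0 0 0 1; 0.5 0 0 0 1; 0.5 0 0 0 1; 0.5 0 0 0 1; 0.5 0 0 0 1",
)

```text
clock: 17.68
tcp_pos: [0.5244, -0.0698, 0.0585]
tcp_rot: [[-0.116, -0.993, 0.003], [-0.993, 0.116, -0.001], [0.0, -0.003, -1.0]]
ft_force: [-2.3, 1.9, 11.0]
gripper_width: 0.15
```

```bash
python3 -c "
from tgt import *
rel(.5237,-.0687,.058)"
```

```text
tcp [ 0.5244 -0.0698  0.0585] jaw deg -96.69 tilt [ 0.0028 -0.0006] F [-2.28  1.91 10.95] T [0.288 0.49  0.078] shift cm [-0.1   0.08  0.05] t 17.6833 w 13.8
```

The quarter turn is done: jaw −6.7° → −96.7°, forces low. Letting it up slowly.

Emit:
step_arm(
  series="0.5 0 0 -0.07 0; 0.5 0 0 -0.14 0; 0.5 0 0 -0.21 0; 0.5 0 0 -0.28 0; 0.5 0 0 -0.34 0; 0.5 0 0 -0.4 0; 0.5 0 0 -0.4 0; 0.5 0 0 -0.4 0",
)

```text
clock: 18.35
tcp_pos: [0.5243, -0.0698, 0.0622]
tcp_rot: [[-0.116, -0.993, 0.002], [-0.993, 0.116, -0.001], [0.0, -0.003, -1.0]]
ft_force: [-0.7, 0.8, 7.4]
gripper_width: 0.15
```

Emit:
step_arm(
  series="0.5 0 0 -0.03 0; 0.5 0 0 -0.06 0; 0.5 0 0 -0.09 0; 0.5 0 0 -0.1 0; 0.5 0 0 -0.1 0; 0.5 0 0 -0.1 0; 0.5 0 0 -0.1 0; 0.5 0 0 -0.1 0",
)

```text
clock: 19.02
tcp_pos: [0.5243, -0.0698, 0.063]
tcp_rot: [[-0.117, -0.993, 0.002], [-0.993, 0.117, -0.0], [0.0, -0.002, -1.0]]
ft_force: [-0.3, 1.0, 6.0]
gripper_width: 0.148
```

```bash
python3 -c "
from tgt import *
rel(.5237,-.0687,.058)"
```

```text
tcp [ 0.5243 -0.0698  0.063 ] jaw deg -96.69 tilt [ 0.0024 -0.0005] F [-0.26  1.    6.02] T [0.138 0.298 0.143] shift cm [-0.1   0.08  0.5 ] t 19.0167 w 13.6
```

Emit:
step_arm(
  series="0.5 0 0 -0.01 0; 0.5 0 0 -0.02 0; 0.5 0 0 -0.03 0; 0.5 0 0 -0.04 0; 0.5 0 0 -0.05 0; 0.5 0 0 -0.05 0; 0.5 0 0 -0.05 0; 0.5 0 0 -0.05 0",
)

```text
clock: 19.68
tcp_pos: [0.5242, -0.0698, 0.0631]
tcp_rot: [[-0.117, -0.993, 0.002], [-0.993, 0.117, -0.0], [0.0, -0.002, -1.0]]
ft_force: [5.6, 1.2, 1.6]
gripper_width: 0.149
```

Emit:
step_arm(
  series="0.5 0 0 -0.01 0; 0.5 0 0 -0.02 0; 0.5 0 0 -0.03 0; 0.5 0 0 -0.04 0; 0.5 0 0 -0.04 0; 0.5 0 0 -0.04 0; 0.5 0 0 -0.04 0; 0.5 0 0 -0.04 0",
)

```text
clock: 20.35
tcp_pos: [0.5242, -0.0698, 0.0631]
tcp_rot: [[-0.117, -0.993, 0.002], [-0.993, 0.117, -0.0], [0.0, -0.002, -1.0]]
ft_force: [6.6, 1.5, -1.5]
gripper_width: 0.151
```

The nut has caught: the height is held at 0.0631 while the lift load went to zero, which balances the 8 N spring. Releasing, then rising clear.

Emit:
step_arm(
  series="1.6 0 0 0 0; 2 0 0 0 0; 3 0 0 0 0; 4 0 0 0 0; 4 0 0 0 0; 4 0 0 0 0; 4 0 0 0 0; 4 0 0 0 0",
)

```text
clock: 21.02
tcp_pos: [0.5233, -0.0697, 0.0633]
tcp_rot: [[-0.117, -0.993, -0.0], [-0.993, 0.117, 0.0], [-0.0, 0.0, -1.0]]
ft_force: [-0.3, 0.6, -0.4]
gripper_width: 0.434
```

```bash
python3 -c "
from tgt import *
rel(.5237,-.0687,.058)"
```

```text
tcp [ 0.5233 -0.0697  0.0633] jaw deg -96.7 tilt [-0.  0.] F [-0.35  0.57 -0.4 ] T [ 0.038  0.081 -0.005] shift cm [-0.1  -0.03  0.53] t 21.0167 w 39.9
```

Emit:
step_arm(
  series="4 0 0 -1 0; 4 0 0 -2 0; 4 0 0 -4 0; 4 0 0 -7 0; 4 0 0 -10 0; 4 0 0 -13 0; 4 0 0 -13 0; 4 0 0 -13 0",
)

```text
clock: 21.68
tcp_pos: [0.5244, -0.0699, 0.1962]
tcp_rot: [[-0.117, -0.993, 0.005], [-0.993, 0.117, -0.002], [0.001, -0.006, -1.0]]
ft_force: [0.4, -1.3, -0.7]
gripper_width: 0.44
```

Run:
```python
from tgt import *
rel(.5237,-.0687,.058)
W=shot("wrist");A=shot("scene");B=shot("side")
a=cv2.resize(A["pixels"][120:260,190:370],(400,311));b=cv2.resize(B["pixels"][120:260,290:470],(400,311))
w=cv2.resize(W["pixels"][100:280,220:430],(363,311))
o=np.zeros((600,800,3),np.uint8);o[:289,:400]=a[:289];o[:289,400:]=b[:289];o[289:,200:563]=w;cv2.imwrite("pics/w5all.png",o[:,:,::-1])
h=cv2.cvtColor(W["pixels"],cv2.COLOR_RGB2HSV);m=((h[...,0]<4)|(h[...,0]>170))&(h[...,1]>150);m[:80]=0;m[280:]=0;m[:,:240]=0;m[:,410:]=0
ys,xs=np.nonzero(m);P=onz(W,np.c_[xs,ys],.094);print("handle",cv2.minAreaRect((P[:,:2]*1000).astype(np.float32)))
g0=cv2.imread("pics/scene0.png")[:,:,::-1]
def gr(p):
    h=cv2.cvtColor(np.ascontiguousarray(p),cv2.COLOR_RGB2HSV);return (abs(h[...,0].astype(int)-72)<20)&(h[...,1]>80)&(h[...,2]>40)
for n,im in(("scene",A),("side",B)):
    p=cv2.imread(f"pics/{n}0.png")[:,:,::-1]
    for k,q in((n+"0",p),(n+"1",im["pixels"])):
        ys,xs=np.nonzero(gr(q));print(k,len(xs),xs.min(),xs.max(),ys.min(),ys.max())
```

```text
tcp [ 0.5244 -0.0699  0.1962] jaw deg -96.69 tilt [ 0.0055 -0.0016] F [ 0.44 -1.3  -0.68] T [0.038 0.12  0.002] shift cm [-0.13  0.16 13.82] t 21.6833 w 40.4
handle ((526.2688598632812, -69.830078125), (10.497035026550293, 41.77806091308594), 83.32115173339844)
scene0 832 227 299 172 205
scene1 664 227 299 172 205
side0 609 351 396 168 205
side1 407 351 396 168 205
```

View pics/w5all.png

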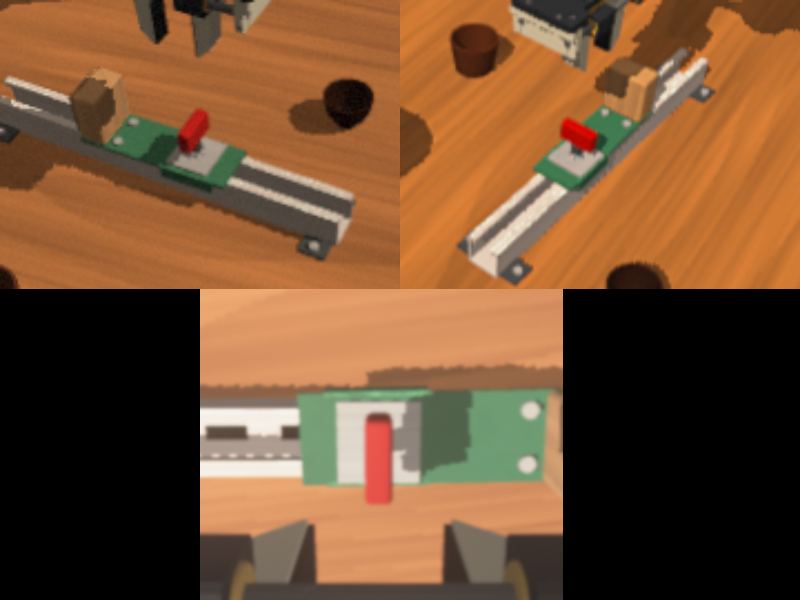

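The handle now stands across the strut with its washer flat on the foot, and the rest's green outline has exactly the same pixel limits as at the start in both fixed views. The gripper is clear, so I hand in.

```bash
python3 -c "
from plant import robot
print(robot.job_done(), robot.get_state()['clock'])"
```

```text
the job is handed in; nothing more can be done
the job is handed in; nothing more can be done
```

The rest is fastened to the strut, and I handed the job in at about 22 s of the 67 s allowed. I took the red-handled fixing from its block and lowered the nut through the window and slot with no resistance. I then pressed to about 13 N, turned 90° clockwise and let it up.

**Catch:** on letting up, the nut caught at about 11 mm below the foot's underside. The height held at 0.063 m while the load on the gripper fell to zero, which fits the 8 N spring. I took this from force and height, as the nut itself cannot be seen.

**Final pictures:** the handle stands square across the strut (short side at 83.3°, strut at 83.4°), upright, with the washer flat on the foot. The green outline of the rest has the same pixel limits as at the start in both fixed views. The gripper is open and about 13 cm above it. Of the pots, only the two small ones showed in the last crops and they looked undisturbed. I did not re-check the large bowl, but the arm never went near it.

**Disagreements:** the first two-view window height (0.043 m) was a little below the plate top felt on contact (0.045 m). A sideways load of 5–7 N showed during pressing and at the catch; it vanished on release.

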